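# Weigh a filled casting ring on the lab's trip balance

## Robot

A 6-joint arm with a two-finger parallel gripper is mounted at the origin on the work surface. World frame = base frame: x ahead of the robot, y to its left, z up, the work surface at z = 0. Lengths are in m, angles in rad, forces in N, time in s.
With the tool pointing down it reaches from about 0.4 to 0.825 m from the base axis. Payload 7 kg.
Tool frame: the origin (TCP) lies on the centre line of the jaws, within the pads' length; the fingertips stand 25 mm ahead of it and the grasp point (between the pads) lies 6 mm ahead of it; z points along the fingers, y is the line along which they close (so a half turn about z gives the same grasp; the last joint's range is limited). The gripper opens to 88 mm and grips with 3 to 60 N. Pads are 19 mm wide; open, the fingers measure 130 mm over their backs; the gripper's body (78 mm by 193 mm) begins 47 mm behind the grasp point.
Start: joints at [1.519, 0.359, 0.012, 0, -1.224, -0.288], TCP at [0.225, 0.636, 0.252] pointing down, gripper open.
Joint ranges: [-3.07, 3.07], [-1.43, 2.12], [-1.02, 1.25], [-3.03, 1.67], [-3.05, -0], [-3.03, 3.03]. Speed limits (rad/s): [2.39, 2.39, 3.01, 3.14, 3.14, 3.14].

## Interface

Orientations are given as [roll, pitch, yaw] about the fixed x, y, z axes, in that order (R = Rz(yaw) Ry(pitch) Rx(roll)).
In Python, from station import readout, vision, arm gives the robot as it stands. The module is installed in compiled form; this text tells all that it offers.
- The arm moves only by the tool carry_out, never from a script. Its argument "commands" is a list of rows, each an object with "dp": the shift along the tool's x, y, z in m, a list of three; "rotation": the turn, a rotation vector about the tool's x, y, z in degrees, a list of three. In form: [{"dp": [dx, dy, dz], "rotation": [wx, wy, wz]}, ...]. A call has 1 to 8 rows; each row shifts and turns the commanded pose from where the row before left it, along the tool's axes as they then stand; what a row does not reach is not made up. A row lasts 1/8 s, in which the tool goes at most 62.5 mm and 10.7 degrees, less where a joint would pass 70% of its speed; a pose out of reach is approached as far as the arm can. A call with a gripper value outside its range is refused whole. "grip" is the finger opening in m, from 0 to 0.0876, set as the call begins (left out, the last holds). The fingers move at their own pace and stop on an object; "force" is the grip in N (left out, the last holds). Time passes only in rows, so rows that do not move let the fingers close. It gives the time, the measured TCP pose, the force, the opening and the grip force at its end, in the units of the state.
- readout.get_state(): the state, without advancing time (a new reading comes with each control period).
- vision.grab_frame(name): name is "scene" or "top" or "wrist"; returns (picture, depth): 400x640x3 uint8, red, green, blue; 400x640 float32, m along the optical axis (not along the pixel's ray), 0 where there is no reading.
- vision.calibration(name): a dict with "fovy" (degrees; the focal length in pixels is half the picture's height over the tangent of half this angle, whatever the lens; pixels are square), "cx", "cy" (the principal point, pixels), "origin" and "attitude" of the camera in the world; the wrist camera has in their place "mount" (4x4, takes a point from camera to tool coordinates, whose origin is the TCP and whose axes are the flange's). Camera axes: x right, y down, z forward; pixel columns grow to the right and rows downward; lengths in m; the calibration is good to about 2 mm. The wrist camera is an equidistant fisheye: a pixel r from the principal point sees the ray r / f radians off the axis. A picture is of the moment at which its call begins: read the wrist's pose just before it. calibration takes no time and is no camera call.
- arm.job_done(): hands the job in; it is judged then, once.
Trained networks look in the newest picture that a camera, given by its name, has taken for a name from the list of things; names that differ only in an ending like _2 or _b are one class to them, and where a whole thing is asked for, a point or a joint stands for the part that bears it (a point fixed in the world has none). Each returns a list of dicts, best first, with "score" (0 to 1); they miss things now and then, are a little off and sometimes report something else, mostly with a low value. They report only what shows in the picture. A call takes as long as a camera call. They do not tell look-alikes from the thing itself.
- vision.trace(label, camera): "pixels" (400x640 bool, what is visible of it) and "position" ([row, column] in pixels, amid what is visible of it).
The state is a dict: "t": time; "q": joint angles; "qd": joint speeds; "joint_efforts": joint torques, N m; "eef_pos": TCP position; "ee_rot": TCP orientation; "force": force on the tool from outside, world axes, zero at the start; "moment": the same for the moment, N m; "width": finger opening in m; "gripper_force": force on a finger pad.
Only numpy, scipy, OpenCV 4.12 (cv2) and the standard library are available. Lean on these libraries where they do the work, as an engineer would, in place of code of your own. Each camera call takes 0.05 s, during which the arm holds its last target. There are 200 camera calls.

## Task

Weigh the filled casting ring that stands on the left plate of the balance: take weights from the sloping stand and set them down gently and upright on the empty right plate, then slide the rider along its bar, until the beam comes to rest level with the pointer on the middle mark. Leave the casting ring on its plate, any weight you do not need in its socket, and the ring, bowl and jar on the bench where they are.

Things in the scene. Friction and masses are not known exactly. Their poses are not given: they have to be found in the camera images.
- balance: grey two-plate trip balance, fixed, 320 mm wide along its y. Origin: centre of its underside; -x side (rider bar) towards the operator, +y to the left plate, z up. The beam turns about its x axis 105 mm above the bench. Each plate stands 120 mm left or right of the middle and always stays horizontal (parallel linkage), so where on a plate a load stands does not matter.
- beam_body (a joint): tilt of the beam, rad: 0 level, + left plate (casting ring) down, - right plate down; stops at +-0.14. Damped: at rest about 2 s after it is left alone. Between the stops, tilt = 0.0014 rad per gram of imbalance: ring minus (weights on the right plate + rider's reading). Level: pointer on the middle mark, within 0.0175 rad.
- rider (a joint): place of the rider on its graduated bar, m: 0 at the left end (counts as 0 g) to 0.170 at the right end (counts as 250 g added to the right plate); in proportion between, 1.47 g per mm. Grows along the balance's -y. Slides with about 1.2 N of friction and stays where it is left.
- rider_tab (a point): middle of the top edge of the rider's upright finger tab: 12 mm wide along the bar (balance y), 22 mm deep (x); its foot, on the 34 x 26 mm rider block, is 43 mm below this point. The bar lies 115 mm to the -x side of the balance's middle, 34 mm clear of the plates. Beam level: this point 165 mm above the bench, 30 mm above the plates. It rises and falls with the beam.
- left_pan (a point): centre of the top face of the left plate (steel disc 140 mm across, 5 mm thick) that carries the casting ring; 135 mm above the bench when level. z up.
- right_pan (a point): centre of the top face of the right plate, a like disc, empty at the start; 135 mm above the bench when level, 152 mm with the left plate fully down, 118 mm with the right plate fully down. z up. Two weights fit side by side 30 mm either side of its centre.
- pointer_tip (a point): tip of the pointer that stands up from the middle of the beam, 90 mm above its axis, before a white scale plate (46 mm wide, its top 186 mm above the bench) with marks every 4 mm, the middle one longest.
- flask: the filled casting ring: dark steel cylinder 72 mm across, 62 mm high, plaster-white on top, on the left plate. Origin: centre of its underside. Its mass is unknown, from 520 to 890 g.
- stand: wooden weight stand, fixed, 228 mm wide along its y. Its socket bed slopes at 30 degrees, facing up and to its -x (the operator). A level steel carrying bar, 14 mm thick, on end posts, runs along y over the knobs, 26 mm to the -x side of the origin and 245 mm above the bench: take the weights from the operator's side, tool tilted like them. Origin: centre of its footprint, on the bench; z up.
- socket0 (a point): centre of the floor, 100 mm above the bench, of the round socket (47 mm wide, 14 mm deep, square to the bed) at the stand's +y end; axes as the stand's. Weights in sockets lean 30 degrees from vertical, towards the stand's -x. Sockets are 64 mm apart; which weight is in which varies.
- socket1 (a point): the same for the middle socket.
- socket2 (a point): the same for the socket at the stand's -y end.
- weight_500: the tall steel weight: round foot 44 mm across and 36 mm high, a short neck, and a square knob, 20 x 20 mm, from 44 to 72 mm above the underside, its flats facing the weight's x and y (at the start y runs along the stand's y). Origin: centre of the underside; z up through the knob (leaning while in the stand). Mass 500 g.
- weight_200a: one of two equal low steel weights, shaped like the 500 g weight, but the foot is only 12 mm high: 48 mm tall in all, the same square knob from 20 to 48 mm above the underside. Origin: centre of the underside; z up through the knob. Mass 200 g.
- weight_200b: the other low steel weight, shaped like the 500 g weight, but the foot is only 12 mm high: 48 mm tall in all, the same square knob from 20 to 48 mm above the underside. Origin: centre of the underside; z up through the knob. Mass 200 g.
- empty_ring: bystander: open steel casting ring 72 mm across, 60 mm high, on the bench. Origin: centre of its underside.
- mixing_bowl: bystander: blue bowl 130 mm across, 75 mm high, on the bench. Origin: centre of its underside.
- powder_jar: bystander: white jar 72 mm across, 95 mm high, on the bench. Origin: centre of its underside.
There are look-alikes about, which are no part of the job. Leave any pink, purple or yellow look-alike of the weight_200b alone.

How it is judged:
On the way:
1. a weight has been set upright on the right plate (((horizontal distance between weight_500 and right_pan below 0.065 m and angle between weight_500's own z axis and vertical below 0.1 rad and z of weight_500 in the frame of right_pan between -0.006 and 0.006 m) or (horizontal distance between weight_200a and right_pan below 0.065 m and angle between weight_200a's own z axis and vertical below 0.1 rad and z of weight_200a in the frame of right_pan between -0.006 and 0.006 m) or (horizontal distance between weight_200b and right_pan below 0.065 m and angle between weight_200b's own z axis and vertical below 0.1 rad and z of weight_200b in the frame of right_pan between -0.006 and 0.006 m))), for 0.2 s.
At the end, for the whole second after the job is handed in: Beam at rest, level within 0.0175 rad; casting ring within 30 mm of the left plate's centre; each weight stands upright on the right plate (within 0.1 rad, 65 mm of its centre) or sits in a socket (within 8 mm of its floor centre), at least one on the plate (value of joint beam_body between -0.0175 and 0.0175 rad and velocity of joint beam_body between -0.02 and 0.02 rad/s and horizontal distance between flask and left_pan below 0.03 m and angle between flask's own z axis and vertical below 0.1 rad and ((horizontal distance between weight_500 and right_pan below 0.065 m and angle between weight_500's own z axis and vertical below 0.1 rad and z of weight_500 in the frame of right_pan between -0.006 and 0.006 m) or (distance between weight_500 and socket0 below 0.008 m or distance between weight_500 and socket1 below 0.008 m or distance between weight_500 and socket2 below 0.008 m)) and ((horizontal distance between weight_200a and right_pan below 0.065 m and angle between weight_200a's own z axis and vertical below 0.1 rad and z of weight_200a in the frame of right_pan between -0.006 and 0.006 m) or (distance between weight_200a and socket0 below 0.008 m or distance between weight_200a and socket1 below 0.008 m or distance between weight_200a and socket2 below 0.008 m)) and ((horizontal distance between weight_200b and right_pan below 0.065 m and angle between weight_200b's own z axis and vertical below 0.1 rad and z of weight_200b in the frame of right_pan between -0.006 and 0.006 m) or (distance between weight_200b and socket0 below 0.008 m or distance between weight_200b and socket1 below 0.008 m or distance between weight_200b and socket2 below 0.008 m)) and ((horizontal distance between weight_500 and right_pan below 0.065 m and angle between weight_500's own z axis and vertical below 0.1 rad and z of weight_500 in the frame of right_pan between -0.006 and 0.006 m) or (horizontal distance between weight_200a and right_pan below 0.065 m and angle between weight_200a's own z axis and vertical below 0.1 rad and z of weight_200a in the frame of right_pan between -0.006 and 0.006 m) or (horizontal distance between weight_200b and right_pan below 0.065 m and angle between weight_200b's own z axis and vertical below 0.1 rad and z of weight_200b in the frame of right_pan between -0.006 and 0.006 m))); the robot touches nothing.
It fails at once if the casting ring is pushed along its plate or tipped (horizontal distance between flask and left_pan above 0.03 m or angle between flask's own z axis and vertical above 0.25 rad).
It fails at once if a weight is banged onto the balance (over 60 N) (contact force between any of weight_500, weight_200a, weight_200b and balance above 60 N).
It fails at once if a weight is let fall (over about 13 mm: moving over 0.5 m/s with no finger on it) ((linear speed of weight_500 above 0.5 m/s and contact force between weight_500 and the fingers below 0.1 N) or (linear speed of weight_200a above 0.5 m/s and contact force between weight_200a and the fingers below 0.1 N) or (linear speed of weight_200b above 0.5 m/s and contact force between weight_200b and the fingers below 0.1 N)).
It fails at once if the empty ring, the bowl or the jar on the bench is moved by more than 30 mm (distance of any of empty_ring, mixing_bowl, powder_jar from where it was at the start of the episode above 0.03 m).
It also fails if it takes over 72 s, if anything falls off the work surface, if the arm or the gripper's body presses on something with over 40 N, if the wrist force passes 120 N, or if a joint passes its speed limit or range.

## Working session

There is one attempt and no reset: what is moved stays moved. The work goes in short steps, Python scripts to look and compute and a tool call to move; the robot and the scene stay as the last step left them, time stands still between calls to the robot, and variables do not carry over. Pictures are saved under pics/ and viewed, at most 10 in all, crops included, and the job is handed in when it is done.

Besides the shell and the picture viewer there is one more tool, called after "Call:" by a JSON object that holds its "method" and its "body". carry_out: Moves the arm, as the interface text tells. Its arguments: {"type":"object","properties":{"commands":{"type":"array"},"grip":{"type":"number"},"force":{"type":"number"}},"required":["commands"]}

```bash
mkdir -p pics
cat > h.py <<'E'
import numpy as np, cv2
from scipy.spatial.transform import Rotation as R
from station import readout, vision, arm
def att(c):
    a=np.array(c["attitude"],float)
    if a.shape==(3,3): return a
    return R.from_euler('xyz',a).as_matrix() if a.size==3 else R.from_quat(a).as_matrix()
def pts(name,depth,rc):
    c=vision.calibration(name); f=200/np.tan(np.radians(c["fovy"])/2)
    rc=np.atleast_2d(rc); r,k=rc[:,0],rc[:,1]; d=depth[r.astype(int),k.astype(int)]
    P=np.c_[(k-c["cx"])/f*d,(r-c["cy"])/f*d,d]
    return P@att(c).T+np.array(c["origin"])
def cloud(name,depth,mask):
    rc=np.argwhere(mask&(depth>0)); return pts(name,depth,rc)
def save(n,img): cv2.imwrite(f'pics/{n}.png',img[:,:,::-1])
E
python3 - <<'E'
from h import *
for n in("scene","top"):
    c=vision.calibration(n); print(n,c)
    im,d=vision.grab_frame(n); save(n+'0',im); np.save(n+'_d.npy',d); np.save(n+'_i.npy',im)
    for l in ["balance","rider","right_pan","pointer_tip","flask","stand","weight_500","weight_200a","empty_ring","mixing_bowl","powder_jar"]:
        for q in vision.trace(l,n)[:5]:
            P=cloud(n,d,q["pixels"])
            print(l,round(q["score"],2),np.round(q["position"]),q["pixels"].sum(),np.round(np.median(P,0),3) if len(P) else'',np.round(np.percentile(P,[2,98],axis=0),3).tolist() if len(P) else '')
print(vision.calibration("wrist")); print(readout.get_state())
E
```

```text
scene {'fovy': 45.74033117959979, 'cx': 315.7155274729111, 'cy': 193.41313850927324, 'origin': array([1.4335299 , 0.22673345, 1.355557  ]), 'attitude': array([-2.50462604, -0.01555614,  1.89567694])}
balance 0.62 [231. 358.] 5845 [0.637 0.11  0.103] [[0.485, -0.033, 0.001], [0.695, 0.306, 0.16]]
rider 0.53 [191. 362.] 174 [0.511 0.09  0.125] [[0.392, 0.067, -0.003], [0.518, 0.104, 0.17]]
right_pan 0.76 [212. 331.] 1293 [0.632 0.022 0.151] [[0.567, -0.041, 0.146], [0.691, 0.082, 0.157]]
pointer_tip 0.72 [218. 348.] 2847 [0.614 0.069 0.132] [[0.478, -0.04, 0.003], [0.688, 0.312, 0.157]]
pointer_tip 0.55 [191. 362.] 146 [0.512 0.091 0.127] [[0.492, 0.073, 0.093], [0.518, 0.104, 0.171]]
flask 0.71 [224. 403.] 606 [0.614 0.248 0.176] [[0.568, 0.216, 0.121], [0.632, 0.281, 0.184]]
stand 0.92 [186. 245.] 2519 [ 0.587 -0.281  0.102] [[0.493, -0.408, 0.007], [0.651, -0.185, 0.251]]
weight_500 0.54 [164. 249.] 194 [ 0.543 -0.282  0.134] [[0.52, -0.31, 0.098], [0.564, -0.267, 0.166]]
weight_500 0.41 [172. 311.] 403 [ 0.427 -0.112  0.033] [[0.381, -0.146, -0.001], [0.455, -0.079, 0.061]]
weight_
[... 2217 characters left out ...]
.00000000e+00]])}
{'t': 1.2, 'q': array([ 1.51909029e+00,  3.58582058e-01,  1.19155789e-02,  1.86990460e-05,
       -1.22407622e+00, -2.88091717e-01]), 'qd': array([-1.24217692e-03, -6.68990507e-04, -9.76376481e-04,  9.96169536e-04,
        1.93302806e-05,  1.88978924e-03]), 'joint_efforts': array([-1.23530404e-03, -5.82384253e+01,  2.93311214e+01,  7.00267687e+00,
        1.26164118e-02, -1.82177115e-05]), 'eef_pos': array([0.22499758, 0.63639242, 0.25158302]), 'ee_rot': array([-3.14153624e+00, -1.62381713e-06, -3.39791405e-01]), 'force': array([-0.11500594, -0.04182286, -0.57021251]), 'moment': array([0.00258234, 0.01996021, 0.01983548]), 'gripper_force': 0.0, 'width': 0.08780309016590453}
```

Run:
```python
from h import *
im=np.load('top_i.npy'); s=np.load('scene_i.npy')
a=cv2.resize(im[100:300,120:440],(800,500)); save('a',a)
b=cv2.resize(s[120:280,200:460],(780,480),interpolation=cv2.INTER_CUBIC); save('b',b)
```

```text
(no output)
```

View pics/a.png

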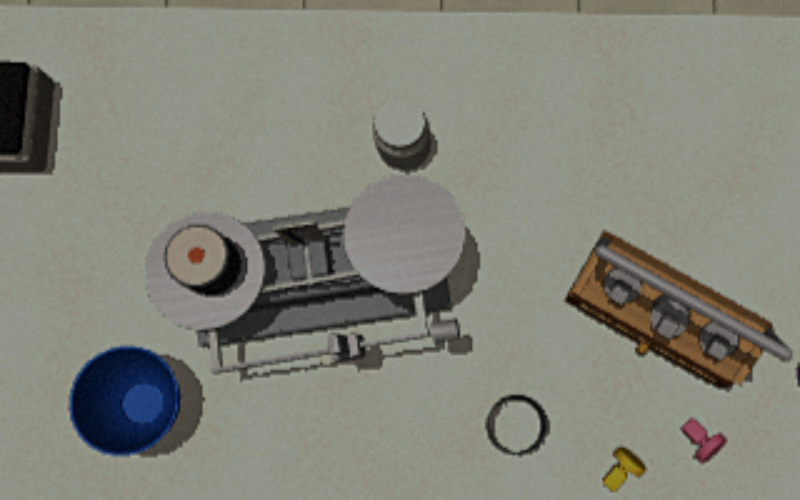

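View pics/b.png

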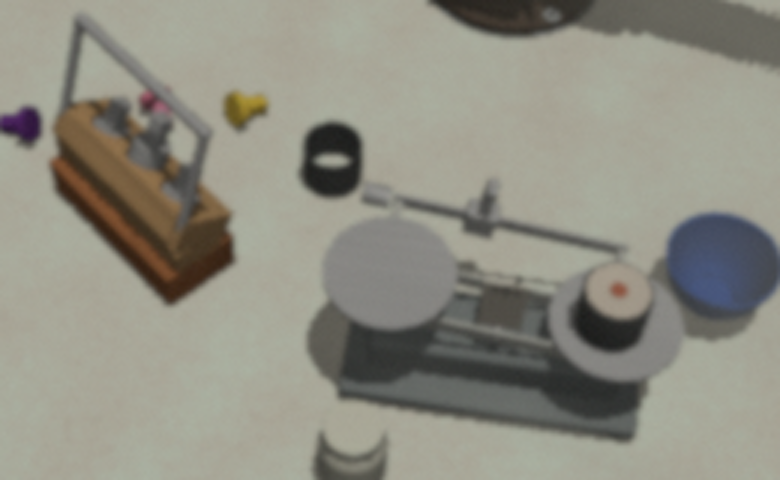

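```bash
cat > geo.py <<'E'
from h import *
C=[]
for n in("scene","top"):
    d=np.load(n+'_d.npy'); P=cloud(n,d,d>0); C.append(P)
    s=P[(P[:,0]>.42)&(P[:,0]<.72)&(P[:,1]>-.45)&(P[:,1]<-.14)]
    b=s[s[:,2]>.225]; c=b.mean(0); u=np.linalg.svd((b-c)[:,:2])[2][0]; u*=np.sign(u[1])
    t=(b[:,:2]-c[:2])@u
    print(n,'bar',len(b),c,np.degrees(np.arctan2(-u[0],u[1])),'ends',t.min(),t.max(),'ctr',c[:2]+u*(t.min()+t.max())/2,'ztop',np.percentile(b[:,2],95))
    for y0,y1,k in((-.08,.1,'R'),(.16,.34,'L')):
        p=P[(P[:,0]>.5)&(P[:,0]<.72)&(P[:,1]>y0)&(P[:,1]<y1)&(abs(P[:,2]-(.152 if k=='R' else .118))<.006)]
        (cx,cy),r=cv2.minEnclosingCircle(p[:,:2].astype(np.float32)); print(k,len(p),cx,cy,r,np.median(p[:,2]))
    r=P[(P[:,0]>.44)&(P[:,0]<.56)&(P[:,1]>-.05)&(P[:,1]<.3)&(P[:,2]>.08)]
    q=r[(r[:,2]>.15)&(r[:,0]<.54)]; print('tab',len(q),q.mean(0),q.min(0),q.max(0))
E
python3 geo.py
```

```text
scene bar 298 [ 0.54379848 -0.28327233  0.24692341] -29.47584231424917 ends -0.1233284553567812 0.10932473082036921 ctr [ 0.54035317 -0.28936789] ztop 0.2533821834279681
R 1315 0.6016011834144592 0.04337674006819725 0.10802295058965683 0.15133788212190113
L 756 0.5950796008110046 0.23971116542816162 0.084213025867939 0.11776754509107945
tab 36 [0.50576659 0.09284847 0.16457935] [0.48735863 0.08585463 0.1503529 ] [0.51595217 0.10009199 0.17396885]
top bar 480 [ 0.53386201 -0.28747486  0.25029385] -29.421241828543245 ends -0.11346511946697567 0.11482005943407103 ctr [ 0.5341948  -0.28688477] ztop 0.2541944438761086
R 1814 0.5926342606544495 0.033650513738393784 0.1053723469376564 0.15215964542082006
L 1112 0.5901576280593872 0.23929861187934875 0.08428934216499329 0.11834612412790224
tab 49 [0.49681233 0.0909883  0.16577185] [0.48641335 0.08371092 0.15085182] [0.50855774 0.09873252 0.17261621]
```

```bash
cat >> geo.py <<'E'
print('----')
yaw=np.radians(-29.4); O=np.array([.560,-.301,0]); S=R.from_euler('z',yaw).as_matrix()
A=R.from_euler('y',-30,degrees=True).as_matrix()
for n,P in zip(("scene","top"),C):
    q=(P-O)@S; m=(abs(q[:,1])<.12)&(abs(q[:,0])<.1)&(q[:,2]>.06)&(q[:,2]<.2); q=q[m]
    w=(q-[0,0,.1])@A   # x: n, y, z: along lean axis, relative to (0,0,.1)
    for y in(.064,0,-.064):
        k=w[(abs(w[:,1]-y)<.016)&(w[:,2]>.020)&(abs(w[:,0])<.04)]
        if len(k)==0: print(y,'none');continue
        h=np.percentile(k[:,2],97); t=k[k[:,2]>h-.006]
        print(n,y,len(k),'top',h.round(4),len(t),'mid n,y',((np.percentile(t,5,axis=0)+np.percentile(t,95,axis=0))/2).round(4),'ext',np.ptp(t,axis=0).round(4))
        print('   bed?',np.median(w[(abs(abs(w[:,1]-y)-.0)<.03)&(w[:,2]<.02)&(w[:,2]>.005),2]).round(4))
E
python3 geo.py | sed '1,/----/d'
```

```text
scene 0.064 44 top 0.0517 11 mid n,y [-0.0049  0.062   0.0498] ext [0.0189 0.0193 0.0072]
   bed? 0.017
scene 0 158 top 0.0769 25 mid n,y [-0.0064  0.0038  0.0745] ext [0.0203 0.0211 0.0075]
   bed? 0.0165
scene -0.064 76 top 0.054 22 mid n,y [-0.0069 -0.0606  0.0526] ext [0.0185 0.0205 0.0087]
   bed? 0.0166
top 0.064 122 top 0.0578 40 mid n,y [-0.0105  0.0633  0.0553] ext [0.0186 0.0173 0.0067]
   bed? 0.018
top 0 183 top 0.0809 45 mid n,y [-0.0107 -0.0001  0.0786] ext [0.0199 0.0193 0.0065]
   bed? 0.018
top -0.064 123 top 0.0576 41 mid n,y [-0.01   -0.0644  0.0553] ext [0.0186 0.0193 0.0087]
   bed? 0.0181
```

```bash
cat > plan.py <<'E'
from h import *
import json
def rpy(a): return R.from_euler('xyz',a)
def plan(segs,start=None,pr=4,rr=1):
    """segs: (pos, Rotation, nrows); prints rounded rows from the present pose"""
    s=readout.get_state(); p,q=(np.array(s["eef_pos"]),rpy(s["ee_rot"])) if start is None else start
    rows=[]; 
    for P,Q,n in segs:
        P=np.array(P,float); p0=p.copy(); Q=q if Q is None else Q; q0=q; rv=(q0.inv()*Q).as_rotvec()
        for i in range(1,n+1):
            tp=p0+(P-p0)*i/n; tq=q0*R.from_rotvec(rv*i/n)
            dp=np.round(q.inv().apply(tp-p),pr); w=np.round((q.inv()*tq).as_rotvec(degrees=True),rr)
            rows.append({"dp":dp.tolist(),"rotation":w.tolist()})
            p=p+q.apply(dp); q=q*R.from_rotvec(w,degrees=True)
    for i in range(0,len(rows),8): print(json.dumps(rows[i:i+8]))
    return p,q
YS=-29.4
def tilt(yaw,deg=30): # tool leaning deg, x towards stand -x
    return R.from_euler('z',yaw,degrees=True)*R.from_matrix(np.c_[[-np.cos(np.radians(deg)),0,-np.sin(np.radians(deg))],[0,1,0],[np.sin(np.radians(deg)),0,-np.cos(np.radians(deg))]])
E
python3 - <<'E'
from plan import *
D=lambda y:tilt(y,0)
plan([((.40,.42,.36),D(98),6),((.49,.12,.36),D(35),6),((.48,-.10,.34),D(0),4),((.464,-.247,.29),tilt(YS,30),6)],pr=3,rr=1)
E
```

```text
[{"dp": [0.04, 0.024, -0.018], "rotation": [-0.0, 0.0, 10.4]}, {"dp": [0.043, 0.017, -0.018], "rotation": [-0.0, 0.0, 10.4]}, {"dp": [0.045, 0.009, -0.018], "rotation": [-0.0, 0.0, 10.5]}, {"dp": [0.047, -0.0, -0.018], "rotation": [-0.0, 0.0, 10.4]}, {"dp": [0.045, -0.008, -0.018], "rotation": [-0.0, 0.0, 10.4]}, {"dp": [0.044, -0.017, -0.018], "rotation": [-0.0, 0.0, 10.4]}, {"dp": [0.052, -0.008, -0.0], "rotation": [0.0, 0.0, 10.5]}, {"dp": [0.049, -0.017, -0.0], "rotation": [0.0, 0.0, 10.5]}]
[{"dp": [0.045, -0.026, -0.0], "rotation": [0.0, 0.0, 10.5]}, {"dp": [0.04, -0.033, -0.0], "rotation": [0.0, 0.0, 10.5]}, {"dp": [0.033, -0.041, -0.0], "rotation": [0.0, 0.0, 10.5]}, {"dp": [0.026, -0.045, -0.0], "rotation": [0.0, 0.0, 10.5]}, {"dp": [0.034, -0.044, 0.005], "rotation": [0.0, 0.0, 8.8]}, {"dp": [0.026, -0.048, 0.005], "rotation": [0.0, 0.0, 8.7]}, {"dp": [0.019, -0.052, 0.005], "rotation": [0.0, 0.0, 8.8]}, {"dp": [0.011, -0.054, 0.005], "rotation": [0.0, 0.0, 8.7]}]
[{"dp": [0.003, -0.024, 0.008], "rotation": [1.3, -4.9, 4.8]}, {"dp": [0.001, -0.025, 0.009], "rotation": [1.3, -4.9, 4.8]}, {"dp": [0.0, -0.024, 0.009], "rotation": [1.3, -4.9, 4.8]}, {"dp": [-0.001, -0.024, 0.01], "rotation": [1.2, -4.8, 4.8]}, {"dp": [-0.003, -0.024, 0.01], "rotation": [1.3, -4.9, 4.8]}, {"dp": [-0.003, -0.023, 0.011], "rotation": [1.3, -4.9, 4.8]}]
```

Call:
{"method": "carry_out", "body": {"commands": [{"dp": [0.04, 0.024, -0.018], "rotation": [0, 0, 10.4]}, {"dp": [0.043, 0.017, -0.018], "rotation": [0, 0, 10.4]}, {"dp": [0.045, 0.009, -0.018], "rotation": [0, 0, 10.5]}, {"dp": [0.047, 0, -0.018], "rotation": [0, 0, 10.4]}, {"dp": [0.045, -0.008, -0.018], "rotation": [0, 0, 10.4]}, {"dp": [0.044, -0.017, -0.018], "rotation": [0, 0, 10.4]}, {"dp": [0.052, -0.008, 0], "rotation": [0, 0, 10.5]}, {"dp": [0.049, -0.017, 0], "rotation": [0, 0, 10.5]}], "grip": 0.044}}

```text
t: 2.2
eef_pos: [0.431, 0.3183, 0.3598]
ee_rot: [-3.141, 0.001, -1.803]
force: [0.6, -0.3, -0.1]
width: 0.0442
gripper_force: 0.0
```

Call:
{"method": "carry_out", "body": {"commands": [{"dp": [0.045, -0.026, 0], "rotation": [0, 0, 10.5]}, {"dp": [0.04, -0.033, 0], "rotation": [0, 0, 10.5]}, {"dp": [0.033, -0.041, 0], "rotation": [0, 0, 10.5]}, {"dp": [0.026, -0.045, 0], "rotation": [0, 0, 10.5]}, {"dp": [0.034, -0.044, 0.005], "rotation": [0, 0, 8.8]}, {"dp": [0.026, -0.048, 0.005], "rotation": [0, 0, 8.7]}, {"dp": [0.019, -0.052, 0.005], "rotation": [0, 0, 8.8]}, {"dp": [0.011, -0.054, 0.005], "rotation": [0, 0, 8.7]}]}}

```text
t: 3.2
eef_pos: [0.4794, -0.1021, 0.3398]
ee_rot: [3.141, 0.001, 3.137]
force: [0.4, -0.2, -0.4]
width: 0.0438
gripper_force: 0.0
```

Call:
{"method": "carry_out", "body": {"commands": [{"dp": [0.003, -0.024, 0.008], "rotation": [1.3, -4.9, 4.8]}, {"dp": [0.001, -0.025, 0.009], "rotation": [1.3, -4.9, 4.8]}, {"dp": [0.0, -0.024, 0.009], "rotation": [1.3, -4.9, 4.8]}, {"dp": [-0.001, -0.024, 0.01], "rotation": [1.2, -4.8, 4.8]}, {"dp": [-0.003, -0.024, 0.01], "rotation": [1.3, -4.9, 4.8]}, {"dp": [-0.003, -0.023, 0.011], "rotation": [1.3, -4.9, 4.8]}, {"dp": [0, 0, 0], "rotation": [0, 0, 0]}, {"dp": [0, 0, 0], "rotation": [0, 0, 0]}]}}

```text
t: 4.2
eef_pos: [0.4647, -0.2471, 0.2917]
ee_rot: [3.141, 0.524, 2.629]
force: [0.6, -0.6, 1.0]
width: 0.0443
gripper_force: 0.0
```

```bash
cat > wr.py <<'E'
from plan import *
def wcloud():
    s=readout.get_state(); im,d=vision.grab_frame("wrist"); c=vision.calibration("wrist")
    f=200/np.tan(np.radians(c["fovy"])/2); r,k=np.mgrid[0:400,0:640].astype(float)
    u,v=k-c["cx"],r-c["cy"]; rr=np.hypot(u,v)+1e-9; th=rr/f; t=np.tan(th)/rr
    P=np.dstack([u*t*d,v*t*d,d,np.ones_like(d)])@np.array(c["mount"]).T
    W=rpy(s["ee_rot"]).apply(P[...,:3].reshape(-1,3))+s["eef_pos"]
    return im,d,W.reshape(400,640,3)
E
python3 - <<'E'
from wr import *
im,d,W=wcloud(); save('w1',im); np.save('w1.npy',W)
O=np.array([.560,-.301,0]); S=R.from_euler('z',-29.4,degrees=True).as_matrix(); A=R.from_euler('y',-30,degrees=True).as_matrix()
q=(W.reshape(-1,3)[d.ravel()>0.05]-O)@S
b=q[(q[:,2]>.235)&(q[:,2]<.27)&(abs(q[:,1])<.13)&(abs(q[:,0])<.08)]
if len(b): print('bar',len(b),b.min(0),b.max(0),np.polyfit(b[:,1],b[:,0],1))
w=(q-[0,0,.1])@A
for y in(.064,0,-.064):
    k=w[(abs(w[:,1]-y)<.018)&(w[:,2]>.022)&(abs(w[:,0]+.008)<.03)]
    h=np.percentile(k[:,2],90);t=k[abs(k[:,2]-h)<.004]
    print(y,len(t),h,(np.percentile(t,2,axis=0)+np.percentile(t,98,axis=0))/2,np.percentile(t,98,axis=0)-np.percentile(t,2,axis=0))
bed=w[(abs(w[:,1])<.1)&(abs(w[:,0])<.03)&(w[:,2]<.022)&(w[:,2]>.005)]; print('bed',np.median(bed[:,2]))
E
```

```text
bar 196 [-0.03650267 -0.03129984  0.23927544] [-0.03260718  0.0293336   0.24296463] [-0.00192129 -0.03433931]
0.064 5920 0.30422875793434906 [-0.01421558  0.0643743   0.30270974] [0.04593207 0.03401113 0.0044152 ]
0 4125 0.31333223739625476 [-0.02487247 -0.00089938  0.31246559] [0.00346664 0.03233125 0.00601139]
-0.064 4931 0.3045651929376182 [-0.01722346 -0.06436961  0.30369516] [0.03992375 0.03422143 0.00553638]
bed 0.01946215429222465
```

View pics/w1.png

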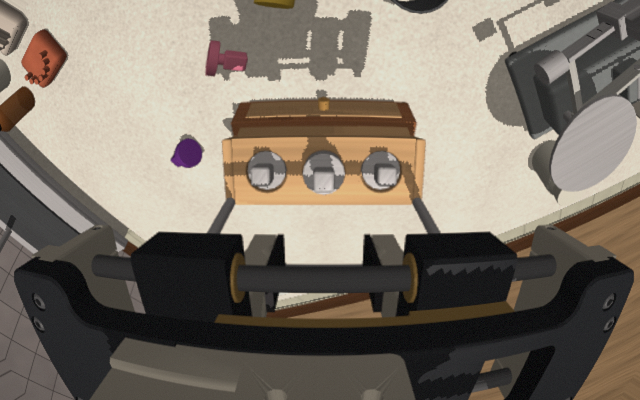

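Run:
```python
from wr import *
W=np.load('w1.npy'); O=np.array([.560,-.301,0]); S=R.from_euler('z',-29.4,degrees=True).as_matrix(); A=R.from_euler('y',-30,degrees=True).as_matrix()
w=(((W.reshape(-1,3)-O)@S)-[0,0,.1])@A
for y in(.064,0,-.064):
    k=w[(abs(w[:,1]-y)<.018)&(w[:,2]>.03)&(w[:,2]<.095)&(abs(w[:,0]+.008)<.03)]
    h=np.percentile(k[:,2],90);t=k[abs(k[:,2]-h)<.003]
    print(y,len(t),h.round(4),((np.percentile(t,2,axis=0)+np.percentile(t,98,axis=0))/2).round(4),(np.percentile(t,98,axis=0)-np.percentile(t,2,axis=0)).round(4))
b=w[(abs(w[:,1])<.1)&(abs(w[:,0])<.05)&(w[:,2]<.026)&(w[:,2]>.005)]
print(np.linalg.lstsq(np.c_[b[:,:2],np.ones(len(b))],b[:,2],rcond=None)[0], np.median(b[:,2]))
```

```text
0.064 320 0.0544 [-0.0119  0.0624  0.0534] [0.0175 0.0174 0.0034]
0 441 0.078 [-0.0122 -0.0014  0.0773] [0.0184 0.0186 0.0036]
-0.064 318 0.0543 [-0.0119 -0.0649  0.0532] [0.0175 0.0178 0.0036]
[ 6.30148315e-03 -5.03070891e-05  1.90691819e-02] 0.019543681036036896
```

```bash
cat >> wr.py <<'E'
O=np.array([.560,-.301,0]); S=R.from_euler('z',-29.4,degrees=True).as_matrix(); A=R.from_euler('y',-30,degrees=True).as_matrix()
def fw(n,y,a): return O+S@(np.array([0,0,.1])+A@np.array([n,y,a]))
def inw(p): return ((np.asarray(p)-O)@S-[0,0,.1])@A
T30=tilt(-29.4,30)
E
python3 - <<'E'
from wr import *
print(inw(readout.get_state()["eef_pos"]))
plan([(fw(-.012,-.0012,.12),T30,3),(fw(-.012,-.0012,.072),T30,4)])
E
```

```text
[0.00149266 0.00060637 0.22079362]
[{"dp": [0.0045, -0.0006, 0.0336], "rotation": [0.0, 0.0, 0.0]}, {"dp": [0.0045, -0.0007, 0.0336], "rotation": [0.0, 0.0, 0.0]}, {"dp": [0.0046, -0.0006, 0.0336], "rotation": [0.0, 0.0, 0.0]}, {"dp": [-0.0, -0.0, 0.012], "rotation": [0.0, 0.0, 0.0]}, {"dp": [-0.0, -0.0, 0.012], "rotation": [0.0, 0.0, 0.0]}, {"dp": [-0.0, -0.0, 0.012], "rotation": [0.0, 0.0, 0.0]}, {"dp": [-0.0, -0.0, 0.012], "rotation": [0.0, 0.0, 0.0]}]
```

Call:
{"method": "carry_out", "body": {"commands": [{"dp": [0.0045, -0.0006, 0.0336], "rotation": [0, 0, 0]}, {"dp": [0.0045, -0.0007, 0.0336], "rotation": [0, 0, 0]}, {"dp": [0.0046, -0.0006, 0.0336], "rotation": [0, 0, 0]}, {"dp": [0, 0, 0.012], "rotation": [0, 0, 0]}, {"dp": [0, 0, 0.012], "rotation": [0, 0, 0]}, {"dp": [0, 0, 0.012], "rotation": [0, 0, 0]}, {"dp": [0, 0, 0.012], "rotation": [0, 0, 0]}, {"dp": [0, 0, 0], "rotation": [0, 0, 0]}]}}

```text
t: 5.25
eef_pos: [0.5203, -0.2849, 0.1754]
ee_rot: [-3.14, 0.498, 2.629]
force: [-3.3, 1.8, -3.8]
width: 0.0437
gripper_force: 0.0
```

Call:
{"method": "carry_out", "body": {"commands": [{"dp": [0, 0, 0], "rotation": [0, 0, 0]}, {"dp": [0, 0, 0], "rotation": [0, 0, 0]}, {"dp": [0, 0, 0], "rotation": [0, 0, 0]}, {"dp": [0, 0, 0], "rotation": [0, 0, 0]}], "grip": 0, "force": 40}}

```text
t: 5.75
eef_pos: [0.5205, -0.2834, 0.1767]
ee_rot: [3.141, 0.501, 2.629]
force: [-2.9, 3.8, -5.8]
width: 0.0192
gripper_force: 39.8
```

Run:
```python
from wr import *
s=readout.get_state(); print(inw(s["eef_pos"]),s["moment"],s["q"],s["joint_efforts"])
im,d,W=wcloud(); save('w2',im)
```

```text
[ 0.00108714 -0.004098    0.08796091] [2.44857936 2.68432863 0.36691588] [-0.39802418  0.05218034 -1.00885024  1.35836427 -0.05538796 -3.02961265] [ -1.0100713  -30.25585413  28.57585251   0.94634045  -0.42692889
   0.07851745]
```

View pics/w2.png

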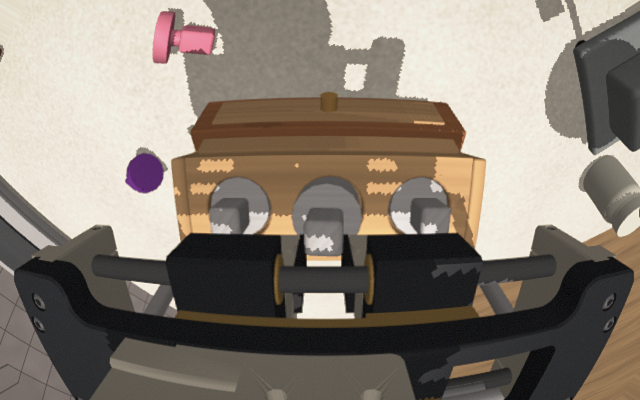

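Run:
```python
from wr import *
s=readout.get_state()
def tcp(th,g): Q=tilt(-29.4,th); return fw(*g)-.006*Q.as_matrix()[:,2],Q
g=np.array([-.012,-.0012,.067])
p,Q=tcp(24,g); z=Q.as_matrix()[:,2]; a=fw(0,0,1)-fw(0,0,0)
# start from commanded pose estimate: measured
plan([(np.array(s["eef_pos"])+.06*a,None,3),(p+.075*a,Q,4)])
```

```text
[{"dp": [0.0005, 0.0, -0.02], "rotation": [0.0, 0.0, 0.0]}, {"dp": [0.0004, 0.0, -0.02], "rotation": [0.0, 0.0, 0.0]}, {"dp": [0.0005, 0.0001, -0.02], "rotation": [0.0, 0.0, 0.0]}, {"dp": [0.0031, 0.0007, 0.0001], "rotation": [0.0, 1.2, 0.0]}, {"dp": [0.0031, 0.0008, 0.0001], "rotation": [0.0, 1.1, 0.0]}, {"dp": [0.0031, 0.0007, 0.0002], "rotation": [0.0, 1.2, 0.0]}, {"dp": [0.0031, 0.0007, 0.0003], "rotation": [0.1, 1.2, 0.0]}]
```

Call:
{"method": "carry_out", "body": {"commands": [{"dp": [0, 0, 0], "rotation": [0, 0, 0]}, {"dp": [0, 0, 0], "rotation": [0, 0, 0]}], "grip": 0.044}}

```text
t: 6.05
eef_pos: [0.5204, -0.2836, 0.1768]
ee_rot: [3.141, 0.501, 2.629]
force: [-3.7, 4.3, -4.5]
width: 0.0341
gripper_force: 0.0
```

Call:
{"method": "carry_out", "body": {"commands": [{"dp": [0.005, 0, -0.01], "rotation": [0, 0, 0]}, {"dp": [0.003, 0, -0.02], "rotation": [0, 0, 0]}, {"dp": [0, 0, -0.02], "rotation": [0, 0, 0]}, {"dp": [0, 0, -0.02], "rotation": [0, 0, 0]}, {"dp": [0, 0, 0], "rotation": [0, 0, 0]}]}}

```text
t: 6.68
eef_pos: [0.4874, -0.2635, 0.2382]
ee_rot: [3.138, 0.507, 2.628]
force: [0.4, 0.1, 0.4]
width: 0.0442
gripper_force: 0.0
```

```bash
cat >> wr.py <<'E'
def tcp(th,g): Q=tilt(-29.4,th); return fw(*g)-.006*Q.as_matrix()[:,2],Q
aw=fw(0,0,1)-fw(0,0,0)
E
python3 - <<'E'
from wr import *
s=readout.get_state(); print(inw(s["eef_pos"]),s["ee_rot"],s["q"],s["force"])
p,Q=tcp(24,[-.012,-.0012,.067])
plan([(p+.075*aw,Q,5)])
E
```

```text
[-0.00160862 -0.00292178  0.1605395 ] [3.13770155 0.50723975 2.62770407] [-0.06167386 -0.09379038 -0.87609869  0.59150394 -0.38372848 -2.52909669] [0.43076984 0.09311477 0.4360572 ]
[{"dp": [0.0019, 0.0003, 0.0025], "rotation": [0.0, 1.0, -0.0]}, {"dp": [0.0019, 0.0004, 0.0026], "rotation": [0.1, 1.0, -0.0]}, {"dp": [0.0018, 0.0003, 0.0026], "rotation": [0.0, 1.0, -0.0]}, {"dp": [0.0018, 0.0003, 0.0027], "rotation": [0.1, 1.1, -0.0]}, {"dp": [0.0017, 0.0004, 0.0027], "rotation": [0.0, 1.0, -0.0]}]
```

Call:
{"method": "carry_out", "body": {"commands": [{"dp": [0.0019, 0.0003, 0.0025], "rotation": [0, 1, 0]}, {"dp": [0.0019, 0.0004, 0.0026], "rotation": [0.1, 1, 0]}, {"dp": [0.0018, 0.0003, 0.0026], "rotation": [0, 1, 0]}, {"dp": [0.0018, 0.0003, 0.0027], "rotation": [0.1, 1.1, 0]}, {"dp": [0.0017, 0.0004, 0.0027], "rotation": [0, 1, 0]}, {"dp": [0, 0, 0], "rotation": [0, 0, 0]}]}}

```text
t: 7.42
eef_pos: [0.4843, -0.2617, 0.2184]
ee_rot: [-3.138, 0.411, 2.628]
force: [0.2, -0.9, 0.4]
width: 0.0443
gripper_force: 0.0
```

Run:
```python
from wr import *
s=readout.get_state(); print(inw(s["eef_pos"]),s["ee_rot"],s["q"],s["force"])
p,Q=tcp(24,[-.012,-.0012,.067]); print(inw(p),inw(p+.075*aw))
plan([(p+.03*aw,Q,4)])
```

```text
[-0.01466046 -0.00292396  0.14516734] [-3.13822666  0.41140491  2.62765423] [-0.04028417 -0.03841974 -0.78045429  0.40196316 -0.49372083 -2.36845603] [ 0.22338462 -0.93950475  0.37704651]
[-0.01137283 -0.0012      0.07296713] [-0.01137283 -0.0012      0.14796713]
[{"dp": [-0.002, 0.0005, 0.0104], "rotation": [-0.1, -0.1, -0.0]}, {"dp": [-0.002, 0.0004, 0.0104], "rotation": [-0.0, -0.1, -0.0]}, {"dp": [-0.0019, 0.0005, 0.0104], "rotation": [-0.1, -0.1, -0.0]}, {"dp": [-0.002, 0.0004, 0.0104], "rotation": [-0.0, -0.1, -0.0]}]
```

Call:
{"method": "carry_out", "body": {"commands": [{"dp": [-0.002, 0.0005, 0.0104], "rotation": [-0.1, -0.1, 0]}, {"dp": [-0.002, 0.0004, 0.0104], "rotation": [0, -0.1, 0]}, {"dp": [-0.0019, 0.0005, 0.0104], "rotation": [-0.1, -0.1, 0]}, {"dp": [-0.002, 0.0004, 0.0104], "rotation": [0, -0.1, 0]}, {"dp": [0, 0, 0], "rotation": [0, 0, 0]}]}}

```text
t: 8.05
eef_pos: [0.5051, -0.2722, 0.1823]
ee_rot: [-3.141, 0.417, 2.628]
force: [0.1, 0.5, 0.5]
width: 0.0437
gripper_force: 0.0
```

Run:
```python
from wr import *
s=readout.get_state(); print(inw(s["eef_pos"]),s["ee_rot"],s["q"],s["force"])
p,Q=tcp(24,[-.012,-.0012,.067]); print(inw(p))
plan([(p,Q,3)])
```

```text
[-0.01248019 -0.00185725  0.1022362 ] [-3.14065078  0.41681024  2.62778292] [-0.08568873  0.0451925  -0.82369985  0.49970563 -0.3603015  -2.43847407] [0.11035751 0.54917688 0.46522235]
[-0.01137283 -0.0012      0.07296713]
[{"dp": [-0.0014, 0.0002, 0.0097], "rotation": [-0.0, -0.0, -0.0]}, {"dp": [-0.0014, 0.0003, 0.0096], "rotation": [-0.0, -0.1, -0.0]}, {"dp": [-0.0014, 0.0002, 0.0097], "rotation": [-0.1, -0.0, -0.0]}]
```

Call:
{"method": "carry_out", "body": {"commands": [{"dp": [-0.0014, 0.0002, 0.0097], "rotation": [0, 0, 0]}, {"dp": [-0.0014, 0.0003, 0.0096], "rotation": [0, -0.1, 0]}, {"dp": [-0.0014, 0.0002, 0.0097], "rotation": [0, 0, 0]}, {"dp": [0, 0, 0], "rotation": [0, 0, 0]}]}}

```text
t: 8.55
eef_pos: [0.5192, -0.2792, 0.158]
ee_rot: [-3.141, 0.419, 2.628]
force: [-0.3, 0.0, 0.7]
width: 0.0441
gripper_force: 0.0
```

Run:
```python
from wr import *
s=readout.get_state(); print(inw(s["eef_pos"]),s["ee_rot"],s["q"],s["force"])
```

```text
[-0.01102958 -0.0010229   0.07335641] [-3.14120366  0.41931346  2.62779188] [-0.13080775  0.1019376  -0.86261198  0.62764015 -0.26271265 -2.53456094] [-0.2640323   0.03275958  0.71548363]
```

Call:
{"method": "carry_out", "body": {"commands": [{"dp": [0, 0, 0], "rotation": [0, 0, 0]}, {"dp": [0, 0, 0], "rotation": [0, 0, 0]}, {"dp": [0, 0, 0], "rotation": [0, 0, 0]}, {"dp": [0, 0, 0], "rotation": [0, 0, 0]}], "grip": 0, "force": 50}}

```text
t: 9.05
eef_pos: [0.5198, -0.2789, 0.1593]
ee_rot: [3.141, 0.421, 2.628]
force: [-1.6, 1.9, 3.7]
width: 0.0197
gripper_force: 50.0
```

Call:
{"method": "carry_out", "body": {"commands": [{"dp": [0.001, 0, -0.01], "rotation": [0, 0, 0]}, {"dp": [0.001, 0, -0.01], "rotation": [0, 0, 0]}, {"dp": [0.001, 0, -0.01], "rotation": [0, 0, 0]}, {"dp": [0.002, 0, -0.02], "rotation": [0, 0, 0]}, {"dp": [0.002, 0, -0.02], "rotation": [0, 0, 0]}, {"dp": [0.002, 0, -0.02], "rotation": [0, 0, 0]}, {"dp": [0, 0, 0], "rotation": [0, 0, 0]}]}}

```text
t: 9.93
eef_pos: [0.4802, -0.2565, 0.2383]
ee_rot: [3.14, 0.422, 2.627]
force: [0.9, -0.8, -5.1]
width: 0.0197
gripper_force: 50.0
```

```bash
cat >> wr.py <<'E'
BX=np.array([.984,.178,0]); BY=np.array([-.178,.984,0]); RP=np.array([.627,.020,0])
def place(lean,off,z,yaw=10.2):
    "TCP pose so that the grasp point is above right plate centre + off (balance x,y), TCP height z"
    Q=tilt(yaw,lean); p=RP+BX*off[0]+BY*off[1]-.006*Q.as_matrix()[:,2]; p[2]=z; return p,Q
E
python3 - <<'E'
from wr import *
p,Q=place(-5.85,(.03,0),.30)
plan([((.45,-.24,.33),tilt(-29.4,14),4),((.56,-.10,.36),tilt(-10,0),4),(p,Q,4)],pr=3)
E
```

```text
[{"dp": [-0.002, -0.0, -0.024], "rotation": [0.0, 2.5, -0.0]}, {"dp": [0.0, -0.0, -0.025], "rotation": [0.0, 2.6, -0.0]}, {"dp": [0.001, -0.0, -0.024], "rotation": [0.1, 2.5, -0.0]}, {"dp": [0.001, -0.0, -0.025], "rotation": [-0.0, 2.6, -0.0]}, {"dp": [-0.008, 0.044, -0.006], "rotation": [-0.6, 3.5, -4.8]}, {"dp": [-0.012, 0.043, -0.005], "rotation": [-0.6, 3.4, -4.9]}, {"dp": [-0.015, 0.042, -0.006], "rotation": [-0.6, 3.5, -4.8]}, {"dp": [-0.018, 0.041, -0.007], "rotation": [-0.6, 3.4, -4.9]}]
[{"dp": [-0.018, 0.035, 0.015], "rotation": [0.3, 1.5, -5.0]}, {"dp": [-0.022, 0.033, 0.014], "rotation": [0.2, 1.4, -5.1]}, {"dp": [-0.025, 0.032, 0.014], "rotation": [0.3, 1.5, -5.0]}, {"dp": [-0.028, 0.029, 0.013], "rotation": [0.2, 1.4, -5.0]}]
```

Call:
{"method": "carry_out", "body": {"commands": [{"dp": [-0.002, 0, -0.024], "rotation": [0, 2.5, 0]}, {"dp": [0, 0, -0.025], "rotation": [0, 2.6, 0]}, {"dp": [0.001, 0, -0.024], "rotation": [0.1, 2.5, 0]}, {"dp": [0.001, 0, -0.025], "rotation": [0, 2.6, 0]}, {"dp": [-0.008, 0.044, -0.006], "rotation": [-0.6, 3.5, -4.8]}, {"dp": [-0.012, 0.043, -0.005], "rotation": [-0.6, 3.4, -4.9]}, {"dp": [-0.015, 0.042, -0.006], "rotation": [-0.6, 3.5, -4.8]}, {"dp": [-0.018, 0.041, -0.007], "rotation": [-0.6, 3.4, -4.9]}]}}

```text
t: 10.92
eef_pos: [0.5619, -0.0994, 0.3575]
ee_rot: [-3.141, -0.004, 2.97]
force: [0.1, -0.5, -5.4]
width: 0.0195
gripper_force: 50.0
```

Call:
{"method": "carry_out", "body": {"commands": [{"dp": [-0.018, 0.035, 0.015], "rotation": [0.3, 1.5, -5.0]}, {"dp": [-0.022, 0.033, 0.014], "rotation": [0.2, 1.4, -5.1]}, {"dp": [-0.025, 0.032, 0.014], "rotation": [0.3, 1.5, -5.0]}, {"dp": [-0.028, 0.029, 0.013], "rotation": [0.2, 1.4, -5.0]}, {"dp": [0, 0, 0], "rotation": [0, 0, 0]}, {"dp": [0, 0, 0], "rotation": [0, 0, 0]}]}}

```text
t: 11.68
eef_pos: [0.6575, 0.0251, 0.2966]
ee_rot: [-3.141, -0.105, -2.965]
force: [-0.5, -0.6, -4.4]
width: 0.0197
gripper_force: 50.0
```

Run:
```python
from wr import *
s=readout.get_state(); print(s["ee_rot"],s["q"],s["force"])
im,d,W=wcloud(); save('w3',im)
P=W.reshape(-1,3)
k=P[(P[:,2]>.146)&(P[:,2]<.158)&(np.hypot(P[:,0]-.627,P[:,1]-.02)<.085)]
print(len(k),np.median(k[:,2]),np.percentile(k,[1,99],axis=0))
# balance-axis extents
for n,P in (("w",k),("t",None),("s",None)):
    if P is None:
        d=np.load({"t":"top","s":"scene"}[n]+'_d.npy'); P=cloud({"t":"top","s":"scene"}[n],d,d>0)
        P=P[(P[:,2]>.146)&(P[:,2]<.158)&(np.hypot(P[:,0]-.627,P[:,1]-.02)<.085)]
    (cx,cy),r=cv2.minEnclosingCircle(P[:,:2].astype(np.float32)); 
    x0,x1=np.percentile(P@BX,[.5,99.5]); y0,y1=np.percentile(P@BY,[.5,99.5]); c=(x0+x1)/2*BX+(y0+y1)/2*BY
    print(n,len(P),c,x1-x0,y1-y0,cx,cy,r)
p,Q=place(-5.85,(.03,0),.235)
plan([(p,Q,4)])
```

```text
[-3.14148347 -0.1054004  -2.96501115] [ 0.32516829  0.37062532  0.13331235 -0.0156052  -1.43776291 -1.71650021] [-0.49012395 -0.5650546  -4.39740687]
14323 0.15116410532613012 [[ 0.56037523 -0.04633907  0.14957237]
 [ 0.67807661  0.08407259  0.15281216]]
w 14323 [0.61844286 0.01765667 0.        ] 0.11820587834167551 0.13332926129290057 0.6257862448692322 0.018957266584038734 0.0702056959271431
t 1810 [0.62542686 0.01967196 0.        ] 0.13442419168171305 0.13408550991375792 0.6264296174049377 0.019650042057037354 0.07008045166730881
s 1306 [0.63007025 0.0194881  0.        ] 0.13650109282933587 0.13325978912247072 0.6289322376251221 0.02014297805726528 0.07297925651073456
[{"dp": [-0.0016, 0.0002, 0.0156], "rotation": [0.0, -0.0, -0.0]}, {"dp": [-0.0016, 0.0002, 0.0155], "rotation": [0.0, -0.1, -0.1]}, {"dp": [-0.0016, 0.0002, 0.0156], "rotation": [0.0, 0.0, 0.0]}, {"dp": [-0.0015, 0.0002, 0.0156], "rotation": [0.0, -0.0, -0.0]}]
```

View pics/w3.png

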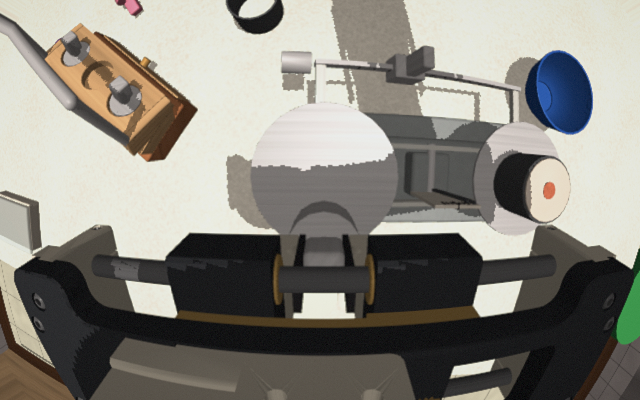

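Call:
{"method": "carry_out", "body": {"commands": [{"dp": [-0.0016, 0.0002, 0.0156], "rotation": [0, 0, 0]}, {"dp": [-0.0016, 0.0002, 0.0155], "rotation": [0, -0.1, 0]}, {"dp": [-0.0016, 0.0002, 0.0156], "rotation": [0, 0, 0]}, {"dp": [-0.001, 0.0002, 0.012], "rotation": [0, 0, 0]}, {"dp": [-0.0005, 0, 0.005], "rotation": [0, 0, 0]}, {"dp": [-0.0005, 0, 0.005], "rotation": [0, 0, 0]}, {"dp": [0, 0, 0], "rotation": [0, 0, 0]}]}}

```text
t: 12.6
eef_pos: [0.6569, 0.026, 0.2291]
ee_rot: [3.141, -0.102, -2.964]
force: [-0.6, 0.6, -4.8]
width: 0.0195
gripper_force: 50.0
```

Call:
{"method": "carry_out", "body": {"commands": [{"dp": [0, 0, 0.002], "rotation": [0, 0, 0]}, {"dp": [0, 0, 0.002], "rotation": [0, 0, 0]}, {"dp": [0, 0, 0], "rotation": [0, 0, 0]}]}}

```text
t: 12.98
eef_pos: [0.6565, 0.0259, 0.2252]
ee_rot: [3.141, -0.102, -2.964]
force: [0.6, 0.2, -4.6]
width: 0.0199
gripper_force: 50.0
```

Call:
{"method": "carry_out", "body": {"commands": [{"dp": [0, 0, 0.0015], "rotation": [0, 0, 0]}, {"dp": [0, 0, 0.0015], "rotation": [0, 0, 0]}, {"dp": [0, 0, 0], "rotation": [0, 0, 0]}]}}

```text
t: 13.35
eef_pos: [0.6561, 0.0258, 0.2221]
ee_rot: [3.141, -0.102, -2.964]
force: [0.1, 0.1, -4.3]
width: 0.0196
gripper_force: 50.0
```

Call:
{"method": "carry_out", "body": {"commands": [{"dp": [0, 0, 0.0015], "rotation": [0, 0, 0]}, {"dp": [0, 0, 0.0015], "rotation": [0, 0, 0]}, {"dp": [0, 0, 0], "rotation": [0, 0, 0]}]}}

```text
t: 13.72
eef_pos: [0.6561, 0.0257, 0.2197]
ee_rot: [3.141, -0.101, -2.964]
force: [-0.6, 0.4, -0.5]
width: 0.0195
gripper_force: 50.0
```

Call:
{"method": "carry_out", "body": {"commands": [{"dp": [0, 0, 0.001], "rotation": [0, 0, 0]}, {"dp": [0, 0, 0.001], "rotation": [0, 0, 0]}, {"dp": [0, 0, 0], "rotation": [0, 0, 0]}]}}

```text
t: 14.1
eef_pos: [0.6561, 0.0256, 0.2175]
ee_rot: [3.141, -0.101, -2.964]
force: [1.4, -0.1, -0.4]
width: 0.0197
gripper_force: 50.0
```

Call:
{"method": "carry_out", "body": {"commands": [{"dp": [0, 0, 0], "rotation": [0, 0, 0]}, {"dp": [0, 0, 0], "rotation": [0, 0, 0]}, {"dp": [0, 0, 0], "rotation": [0, 0, 0]}], "grip": 0.044}}

```text
t: 14.48
eef_pos: [0.6557, 0.0258, 0.2174]
ee_rot: [3.141, -0.102, -2.964]
force: [-0.3, -0.2, 0.2]
width: 0.0422
gripper_force: 0.0
```

Call:
{"method": "carry_out", "body": {"commands": [{"dp": [0.001, 0, -0.01], "rotation": [0, 0, 0]}, {"dp": [0.002, 0, -0.02], "rotation": [0, 0, 0]}, {"dp": [0.003, 0, -0.03], "rotation": [0, 0, 0]}, {"dp": [0.003, 0, -0.03], "rotation": [0, 0, 0]}, {"dp": [0, 0, 0], "rotation": [0, 0, 0]}, {"dp": [0, 0, 0], "rotation": [0, 0, 0]}]}}

```text
t: 15.22
eef_pos: [0.6557, 0.0258, 0.3078]
ee_rot: [3.141, -0.102, -2.964]
force: [-0.0, 0.4, -0.6]
width: 0.0439
gripper_force: 0.0
```

```bash
cat > tilt.py <<'E'
from wr import *
def hplane(P,c,r=.066,name=''):
    k=P[(np.hypot(P[:,0]-c[0],P[:,1]-c[1])<r)&(P[:,2]>.11)&(P[:,2]<.16)]
    h,e=np.histogram(k[:,2],bins=50,range=(.11,.16)); z0=e[h.argmax()]+.0005; z=np.median(k[abs(k[:,2]-z0)<.003,2]); return z,len(k)
def measure(tag):
    LP=RP+.24*BY
    im,d,W=wcloud(); save(tag,im); P=W.reshape(-1,3)[d.ravel()>.05]
    zr,zl=hplane(P,RP),hplane(P,LP); print('R',zr,'L',zl,'tilt',np.arcsin((zr[0]-zl[0])/.24)); 
    q=(P-(RP+.12*BY)); b=np.c_[q@BX,q@BY,P[:,2]]
    t=b[(abs(b[:,0]+.115)<.02)&(abs(b[:,1])<.12)&(b[:,2]>.145)&(b[:,2]<.185)]
    if len(t): print('tab',len(t),np.percentile(t,[2,50,98],axis=0).round(4).tolist())
    return P,b
if __name__=='__main__':
    import sys; measure(sys.argv[1])
    s=readout.get_state(); print(s['t'],s['eef_pos'],s['q'])
E
python3 tilt.py w4
```

```text
R (np.float64(0.13144541075681263), 10874) L (np.float64(0.13722069303939363), 4012) tilt -0.02406599917022881
tab 369 [[-0.1248, -0.0415, 0.1461], [-0.1131, -0.0371, 0.1627], [-0.1039, -0.0299, 0.1647]]
15.275 [0.65551812 0.02574788 0.30719357] [ 0.32689855  0.36155223  0.14391423 -0.0161634  -1.45455144 -1.71787607]
```

View pics/w4.png

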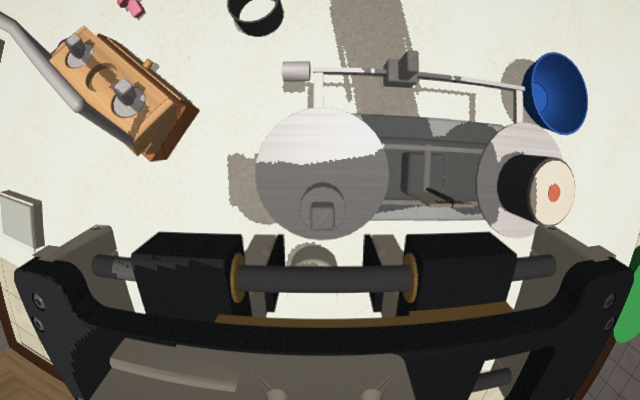

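Run:
```python
from wr import *
t=RP+.12*BY-.114*BX-.0357*BY; print(t)
Q=tilt(10.2,0)
plan([((.59,.05,.30),tilt(10.2,0),2),((t[0],t[1],.26),Q,3)],pr=3)
```

```text
[0.4998186 0.0826592 0.       ]
[{"dp": [0.03, 0.018, 0.007], "rotation": [0.0, -2.9, -0.0]}, {"dp": [0.029, 0.017, 0.005], "rotation": [0.0, -3.0, -0.1]}, {"dp": [0.028, 0.016, 0.013], "rotation": [0.0, 0.0, 0.0]}, {"dp": [0.028, 0.016, 0.014], "rotation": [0.0, 0.0, 0.0]}, {"dp": [0.027, 0.017, 0.013], "rotation": [0.0, 0.0, 0.0]}]
```

Call:
{"method": "carry_out", "body": {"commands": [{"dp": [0.03, 0.018, 0.007], "rotation": [0, -2.9, 0]}, {"dp": [0.029, 0.017, 0.005], "rotation": [0, -3.0, 0]}, {"dp": [0.028, 0.016, 0.013], "rotation": [0, 0, 0]}, {"dp": [0.028, 0.016, 0.014], "rotation": [0, 0, 0]}, {"dp": [0.027, 0.017, 0.013], "rotation": [0, 0, 0]}, {"dp": [0, 0, 0], "rotation": [0, 0, 0]}, {"dp": [0, 0, 0], "rotation": [0, 0, 0]}]}}

```text
t: 16.15
eef_pos: [0.5008, 0.0833, 0.2602]
ee_rot: [3.141, 0.001, -2.964]
force: [0.9, -0.0, -0.1]
width: 0.044
gripper_force: 0.0
```

Run:
```python
from tilt import *
P,b=measure('w5')
d0=vision.grab_frame("top")[1]; Pt=cloud("top",d0,d0>0); print('top cam',hplane(Pt,RP),hplane(Pt,RP+.24*BY))
d0=vision.grab_frame("scene")[1]; Pt=cloud("scene",d0,d0>0); print('scene cam',hplane(Pt,RP),hplane(Pt,RP+.24*BY))
s=readout.get_state(); t=RP+.12*BY-.114*BX-.0357*BY
plan([((t[0],t[1],.17),tilt(10.2,0),4)])
```

```text
R (np.float64(0.13116408999322096), 775) L (np.float64(0.1376270807514759), 196) tilt -0.026932383956934963
tab 486 [[-0.1266, -0.0411, 0.1465], [-0.1181, -0.0348, 0.1629], [-0.1058, -0.0293, 0.1646]]
top cam (np.float64(0.13220992806807574), 1209) (np.float64(0.13978771006736612), 6)
scene cam (np.float64(0.13084382338771894), 987) (np.float64(0.13687532940928804), 665)
[{"dp": [0.0004, -0.0001, 0.0225], "rotation": [0.0, 0.0, -0.0]}, {"dp": [0.0004, -0.0, 0.0226], "rotation": [0.0, 0.0, -0.0]}, {"dp": [0.0004, -0.0001, 0.0225], "rotation": [0.0, 0.1, -0.1]}, {"dp": [0.0004, -0.0001, 0.0226], "rotation": [0.0, -0.0, 0.0]}]
```

Call:
{"method": "carry_out", "body": {"commands": [{"dp": [0.0004, 0, 0.0225], "rotation": [0, 0, 0]}, {"dp": [0.0004, 0, 0.0226], "rotation": [0, 0, 0]}, {"dp": [0.0004, 0, 0.0225], "rotation": [0, 0, 0]}, {"dp": [0.0004, 0, 0.0226], "rotation": [0, 0, 0]}, {"dp": [0, 0, 0], "rotation": [0, 0, 0]}]}}

```text
t: 16.92
eef_pos: [0.4986, 0.0824, 0.1685]
ee_rot: [-3.141, -0.002, -2.965]
force: [-0.5, -0.3, 0.5]
width: 0.044
gripper_force: 0.0
```

Call:
{"method": "carry_out", "body": {"commands": [{"dp": [0, 0, 0], "rotation": [0, 0, 0]}, {"dp": [0, 0, 0], "rotation": [0, 0, 0]}, {"dp": [0, 0, 0], "rotation": [0, 0, 0]}, {"dp": [0, 0, 0], "rotation": [0, 0, 0]}], "grip": 0, "force": 8}}

```text
t: 17.42
eef_pos: [0.4994, 0.0833, 0.1705]
ee_rot: [3.141, 0.002, -2.964]
force: [-0.7, 0.1, 2.1]
width: 0.0124
gripper_force: 8.0
```

Call:
{"method": "carry_out", "body": {"commands": [{"dp": [0, 0.0035, 0], "rotation": [0, 0, 0]}, {"dp": [0, 0.0035, 0], "rotation": [0, 0, 0]}, {"dp": [0, 0.0035, 0], "rotation": [0, 0, 0]}, {"dp": [0, 0.0035, 0], "rotation": [0, 0, 0]}, {"dp": [0, 0, 0], "rotation": [0, 0, 0]}, {"dp": [0, 0, 0], "rotation": [0, 0, 0]}]}}

```text
t: 18.18
eef_pos: [0.4971, 0.0972, 0.1709]
ee_rot: [3.141, 0.003, -2.964]
force: [-1.3, -1.3, 6.5]
width: 0.012
gripper_force: 8.0
```

Call:
{"method": "carry_out", "body": {"commands": [{"dp": [0, 0, 0], "rotation": [0, 0, 0]}, {"dp": [0, 0, 0], "rotation": [0, 0, 0]}, {"dp": [0, 0, 0], "rotation": [0, 0, 0]}, {"dp": [0, 0, 0], "rotation": [0, 0, 0]}], "grip": 0.044}}

```text
t: 18.68
eef_pos: [0.4966, 0.0969, 0.1699]
ee_rot: [3.141, 0.001, -2.964]
force: [-0.3, 0.5, -0.0]
width: 0.0425
gripper_force: 0.0
```

Call:
{"method": "carry_out", "body": {"commands": [{"dp": [0, 0, -0.03], "rotation": [0, 0, 0]}, {"dp": [0, 0, -0.03], "rotation": [0, 0, 0]}, {"dp": [0, 0, -0.03], "rotation": [0, 0, 0]}, {"dp": [0, 0, -0.03], "rotation": [0, 0, 0]}, {"dp": [0, 0, 0], "rotation": [0, 0, 0]}, {"dp": [0, 0, 0], "rotation": [0, 0, 0]}, {"dp": [0, 0, 0], "rotation": [0, 0, 0]}, {"dp": [0, 0, 0], "rotation": [0, 0, 0]}]}}

```text
t: 19.68
eef_pos: [0.4963, 0.0967, 0.2894]
ee_rot: [3.142, 0.0, -2.964]
force: [0.1, 0.5, -0.1]
width: 0.044
gripper_force: 0.0
```

Call:
{"method": "carry_out", "body": {"commands": [{"dp": [-0.02, 0, -0.01], "rotation": [0, 0, 0]}, {"dp": [-0.02, 0, -0.01], "rotation": [0, 0, 0]}, {"dp": [-0.02, 0, 0], "rotation": [0, 0, 0]}, {"dp": [-0.02, 0, 0], "rotation": [0, 0, 0]}, {"dp": [-0.02, 0, 0], "rotation": [0, 0, 0]}, {"dp": [-0.02, 0, 0], "rotation": [0, 0, 0]}, {"dp": [0, 0, 0], "rotation": [0, 0, 0]}, {"dp": [0, 0, 0], "rotation": [0, 0, 0]}]}}

```text
t: 20.68
eef_pos: [0.6143, 0.1178, 0.3097]
ee_rot: [3.141, 0.0, -2.965]
force: [-0.7, -0.5, 0.5]
width: 0.0443
gripper_force: 0.0
```

Run:
```python
from tilt import *
P,b=measure('w6')
for n in("top","scene"):
    i,d0=vision.grab_frame(n); Pt=cloud(n,d0,d0>0); print(n,hplane(Pt,RP),hplane(Pt,RP+.24*BY))
```

```text
R (np.float64(0.13448845707861168), 9463) L (np.float64(0.13436199156686107), 5187) tilt 0.0005269396566796782
tab 338 [[-0.1253, -0.026, 0.1494], [-0.114, -0.0207, 0.164], [-0.1038, -0.015, 0.166]]
top (np.float64(0.13532047147374793), 1274) (np.float64(0.1348642760136316), 864)
scene (np.float64(0.13393397052890377), 979) (np.float64(0.13452980122908154), 681)
```

View pics/w6.png

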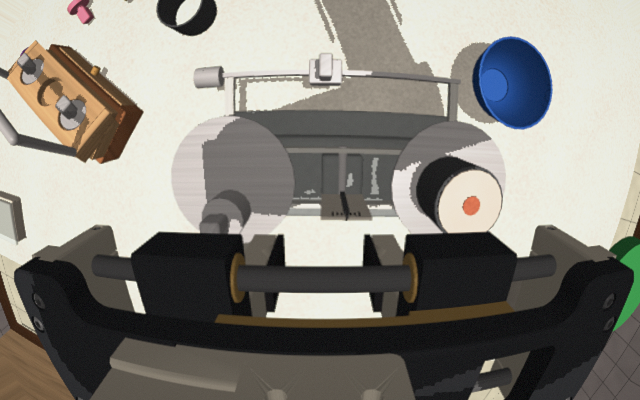

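Call:
{"method": "carry_out", "body": {"commands": [{"dp": [0, 0, 0], "rotation": [0, 0, 0]}, {"dp": [0, 0, 0], "rotation": [0, 0, 0]}, {"dp": [0, 0, 0], "rotation": [0, 0, 0]}, {"dp": [0, 0, 0], "rotation": [0, 0, 0]}, {"dp": [0, 0, 0], "rotation": [0, 0, 0]}, {"dp": [0, 0, 0], "rotation": [0, 0, 0]}, {"dp": [0, 0, 0], "rotation": [0, 0, 0]}, {"dp": [0, 0, 0], "rotation": [0, 0, 0]}]}}

```text
t: 21.82
eef_pos: [0.6146, 0.1179, 0.3102]
ee_rot: [3.141, 0.001, -2.964]
force: [0.2, 0.9, 0.5]
width: 0.0439
gripper_force: 0.0
```

Run:
```python
from tilt import *
measure('w7')
d=np.load('w1.npy');
```

```text
R (np.float64(0.13445564851706965), 9466) L (np.float64(0.13433575137922119), 5187) tilt 0.000499571428481735
tab 330 [[-0.1247, -0.0259, 0.1525], [-0.1136, -0.0206, 0.1642], [-0.1037, -0.0152, 0.1656]]
```

The picture shows the 500 g weight upright on the right plate (225,215). The pointer is on the middle mark (345,207), the casting ring is in place (470,200), and both 200 g weights are still in their sockets. The beam reads level and unchanged a second later, so I am handing in.

```bash
python3 -c "
from station import arm; print(arm.job_done())"
```

```text
the job is handed in; nothing more can be done
None
```

I handed the job in with the 500 g weight upright on the right plate and the rider at about 155 g, so the casting ring weighs roughly 655 g. The beam was at rest and level (tilt about 0.0005 rad), and both 200 g weights were untouched in their sockets; the hand-in returned no verdict.

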